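# Fill the open places of a banana drying tray

## Robot

A 6-joint arm with a two-finger parallel gripper is mounted at the origin on the work surface. World frame = base frame: x ahead of the robot, y to its left, z up, the work surface at z = 0. Lengths are in m, angles in rad, forces in N, time in s.
With the tool pointing down it reaches from about 0.325 to 0.9 m from the base axis. Payload 6.1 kg.
Tool frame: the origin (TCP) lies at the very end of the fingers, on their centre line; the grasp point (between the pads) lies 19 mm behind it (env.tcp_to_grasp is the distance from the TCP to the grasp point, in m); z points along the fingers, y is the direction in which the jaws open and shut (so a half turn about z gives the same grasp; the last joint's range is limited). The gripper opens to 85 mm and grips with 20 to 120 N. Pads are 22 mm wide; open, the fingers measure 114 mm over their backs; the gripper's body (76 mm by 85 mm) begins 54 mm behind the grasp point. The pads swing forward as they close: fully open they stand 13 mm farther back than shut.
Start: joints at [1.048, 0.22, 1.526, -0, 1.395, -0.126], TCP at [0.242, 0.576, 0.231] pointing down, gripper open.
Joint ranges: [-2.98, 2.98], [-0.91, 2.08], [0.09, 2.57], [-1.24, 4.39], [0.2, 2.65], [-2.68, 2.68]. Speed limits (rad/s): [2.57, 2.57, 3.01, 3.14, 3.14, 3.14].

## Interface

Orientations are given as [roll, pitch, yaw] about the fixed x, y, z axes, in that order (R = Rz(yaw) Ry(pitch) Rx(roll)).
In Python, from bench import env, monitor, vision, ticket gives the robot as it stands. Calls block until the motion is done:
- env.goto(position, orientation): joint-space move of the TCP to a pose.
- env.move_l(position, orientation=None, rate=0.15, threshold=None): straight line of the TCP; orientation=None keeps the orientation; rate is the mean speed in m/s. With threshold (N) it stops when the force on the tool has changed by that much, and returns True; else False.
- env.movej(angles): joint-space move.
- env.move_gripper(opening, grip_force=None): finger opening in m; grip_force is the grip in N (None keeps the last); returns when the fingers have stopped.
- env.wait(seconds).
- env.ik(position, orientation): joint angles nearest the present ones, or None.
- monitor.get_state(): the state.
- vision.grab_frame(name): name is "scene" or "side" or "wrist"; returns a dict with "frame" (400x640x3 uint8, red, green, blue), "fx", "fy", "cx", "cy" (pixels), "D" ([k1, k2, p1, p2, k3] as OpenCV has them; the pictures are not rectified), "rvec" (rotation vector, rad) and "tvec" (3), from world to camera coordinates, as OpenCV has them; the wrist camera has in their place "hand_eye" (4x4, takes a point from camera to tool coordinates, whose origin is the TCP and whose axes are the flange's). Camera axes: x right, y down, z forward; pixel columns grow to the right and rows downward; lengths in m; the calibration is good to about 2 mm. A picture is of the moment at which its call begins: read the wrist's pose just before it. There is no depth.
A pose or a line that the arm cannot do raises env.PlanningError and nothing moves.
- ticket.finish_job(): hands the job in, once; it reports no verdict.
The state is a dict: "time_s": time; "joints": joint angles; "joint_vel": joint speeds; "tau": joint torques, N m; "position": TCP position; "tool_rot": TCP orientation; "contact_force": force on the tool from outside, world axes, zero at the start; "ft_torque": the same for the moment, N m; "opening": finger opening in m.
Only numpy, scipy, OpenCV 4.12 (cv2) and the standard library are available. Lean on these libraries where they do the work, as an engineer would, in place of code of your own. Each camera call takes 0.05 s, during which the arm holds its last target.

## Task

Finish loading the white drying tray, sorted by size so that each panel dries evenly: each of its four floor panels has an empty place in its middle, between two bananas already laid; put the two long whole peeled bananas in the places between long ones and the two short whole peeled bananas in the places between short ones. Each lies flat in the middle of its place, parallel to its two neighbours (either end may point forward), set down and not dropped. Leave the broken piece and the unpeeled banana where they are on the table.

Things in the scene. Friction and masses are not known exactly. Their poses are not given: they have to be found in the camera images.
- long_banana_1: Whole peeled long banana, cream, curved in the level plane, tapered at both ends: 112 mm long, 29 mm wide and high at its middle, 60 to 98 g, rigid. Loose on the table (z = 0), right of the tray. Origin: on its underside, mid-length; grip there (middle 44 mm straight, upright sides). x along it, y across (to the outside of the curve), z up. Both long ones are alike.
- long_banana_2: Whole peeled long banana, cream, curved in the level plane, tapered at both ends: 112 mm long, 29 mm wide and high at its middle, 60 to 98 g, rigid. Loose on the table (z = 0), right of the tray. Origin: on its underside, mid-length; grip there (middle 44 mm straight, upright sides). x along it, y across (to the outside of the curve), z up. Both long ones are alike.
- short_banana_1: Whole peeled short banana, cream, curved in the level plane, tapered at both ends: 76 mm long, 28 mm wide and high at its middle, 36 to 59 g, rigid. Loose on the table (z = 0), right of the tray. Origin: on its underside, mid-length; grip there (middle 30 mm straight, upright sides). x along it, y across (to the outside of the curve), z up. Both short ones are alike.
- short_banana_2: Whole peeled short banana, cream, curved in the level plane, tapered at both ends: 76 mm long, 28 mm wide and high at its middle, 36 to 59 g, rigid. Loose on the table (z = 0), right of the tray. Origin: on its underside, mid-length; grip there (middle 30 mm straight, upright sides). x along it, y across (to the outside of the curve), z up. Both short ones are alike.
- long_panel_1: White perforated floor panel (138 x 170 mm, one of 2 x 2) in the white tray (walls 60 mm high). Two long bananas are stuck fast on it, parallel, an empty place between them. Origin: on the panel's top (10 mm above the table), centre of the empty place. x along the laid bananas, y across, z up; their middles at y = -56, +56 mm, 83 mm clear between. Both long panels are alike.
- long_panel_2: White perforated floor panel (138 x 170 mm, one of 2 x 2) in the white tray (walls 60 mm high). Two long bananas are stuck fast on it, parallel, an empty place between them. Origin: on the panel's top (10 mm above the table), centre of the empty place. x along the laid bananas, y across, z up; their middles at y = -56, +56 mm, 83 mm clear between. Both long panels are alike.
- short_panel_1: White perforated floor panel (138 x 170 mm, one of 2 x 2) in the white tray (walls 60 mm high). Two short bananas are stuck fast on it, parallel, an empty place between them. Origin: on the panel's top (10 mm above the table), centre of the empty place. x along the laid bananas, y across, z up; their middles at y = -56, +56 mm, 84 mm clear between. Both short panels are alike.
- short_panel_2: White perforated floor panel (138 x 170 mm, one of 2 x 2) in the white tray (walls 60 mm high). Two short bananas are stuck fast on it, parallel, an empty place between them. Origin: on the panel's top (10 mm above the table), centre of the empty place. x along the laid bananas, y across, z up; their middles at y = -56, +56 mm, 84 mm clear between. Both short panels are alike.
- broken_piece: a broken-off half of a peeled banana, 56 mm long, 29 mm thick, one end a tapered tip, the other (+x) a blunt flat break; lies loose on the table among the whole ones. Not to be dried; stays where it is. Origin: on its underside, below its middle; x along it.
- unpeeled_banana: a banana still in its yellow peel, with a stem stub at the +x end, about 135 mm long, 35 mm thick; lies loose on the table among the peeled ones. Not to be dried; stays where it is. Origin: on its underside, below its middle; x along it.
Not all that is in view belongs to the job. What is shaped like the long_banana_2 but turquoise is not meant. What is shaped like the short_banana_2 but blue is not meant.

How it is judged:
By the outcome, as a careful person would: the job done as asked, in the order asked, and still so for the second after the job is handed in, with the robot touching nothing.
It also fails if it takes over 115 s, if anything falls off the work surface, if the arm or the gripper's body presses on something with over 40 N, if the wrist force passes 120 N, or if a joint passes its speed limit or range.

## Working session

There is one attempt and no reset: what is moved stays moved. The work goes in short steps, each a Python script; the robot and the scene stay as the last script left them, time stands still between calls to the robot, and variables do not carry over. Pictures are saved under pics/ and viewed, and the job is handed in when it is done.

```bash
ls; mkdir -p pics
python3 - <<'E'
from bench import env, monitor, vision, ticket
import cv2
for n in ["scene","side","wrist"]:
    f=vision.grab_frame(n)
    cv2.imwrite(f"pics/{n}0.png",f["frame"][:,:,::-1])
    print(n,{k:v for k,v in f.items() if k!="frame"})
print(monitor.get_state())
E
```

```text
pics
scene {'fx': 463.9696736442871, 'fy': 463.9696736442871, 'cx': 316.83766376542, 'cy': 201.14827629652711, 'D': array([-0.08648992,  0.        ,  0.        ,  0.        ,  0.        ]), 'rvec': array([ 1.44038216,  2.3778711 , -0.67356431]), 'tvec': array([ 0.31890587, -0.2955148 ,  1.41509547])}
side {'fx': 505.81536421211484, 'fy': 505.81536421211484, 'cx': 323.2748007772177, 'cy': 199.4465893193007, 'D': array([-0.00499486,  0.        ,  0.        ,  0.        ,  0.        ]), 'rvec': array([ 2.43865867, -0.10025488,  0.04357561]), 'tvec': array([-0.47577937, -0.02722865,  1.35107113])}
wrist {'fx': 340.7709972311596, 'fy': 340.7709972311596, 'cx': 320.28915566734366, 'cy': 200.58112793762865, 'D': array([0.02393861, 0.        , 0.        , 0.        , 0.        ]), 'hand_eye': array([[-8.32201735e-04, -9.56444825e-01, -2.91911979e-01,
         7.51399702e-02],
       [ 9.99999649e-01, -7.67076212e-04, -3.37551648e-04,
        -3.96891603e-04],
       [ 9.89307916e-05, -2.91912158e-01,  9.56445128e-01,
        -1.43001405e-01],
       [ 0.00000000e+00,  0.00000000e+00,  0.00000000e+00,
         1.00000000e+00]])}
{'time_s': 0.15, 'joints': array([ 1.04790802e+00,  2.21060046e-01,  1.52735056e+00,  7.40517196e-06,
        1.39470937e+00, -1.26148069e-01]), 'joint_vel': array([-0.00131384, -0.00094623, -0.00315762,  0.00016598,  0.00014405,
       -0.00073335]), 'tau': array([ 1.18710777e-03, -4.97480786e+01, -3.89904928e+01, -1.13098504e-04,
        7.21176984e-03,  7.51201605e-05]), 'position': array([0.24130138, 0.57603143, 0.23044002]), 'tool_rot': array([-3.14007838e+00, -1.99389091e-04,  2.74485096e+00]), 'contact_force': array([-0.24731179,  0.29318118, -0.23592691]), 'ft_torque': array([0.03564053, 0.00453234, 0.00576171]), 'opening': 0.08541767079241283}
```

View pics/scene0.png

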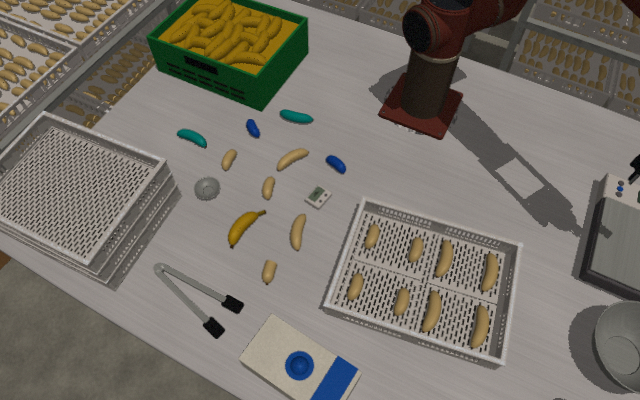

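View pics/side0.png

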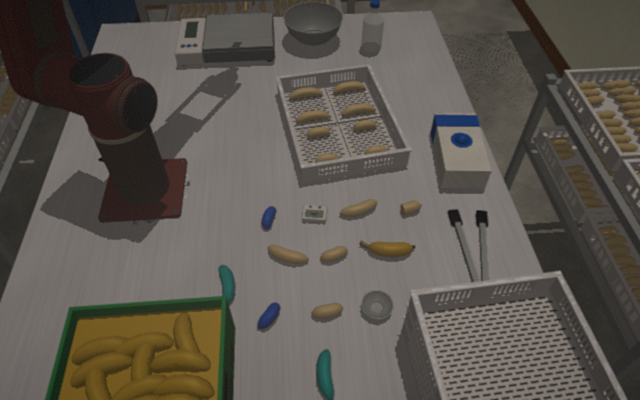

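View pics/wrist0.png

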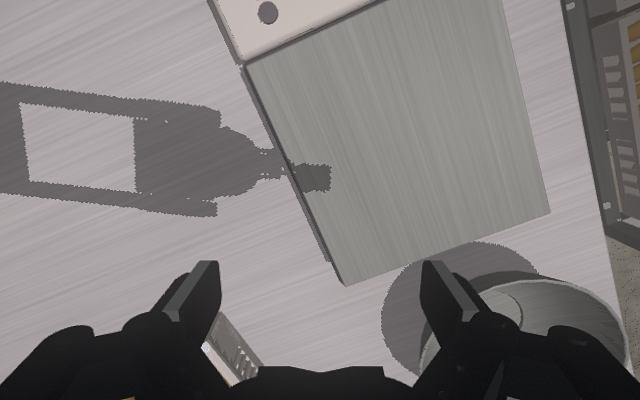

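Candidates in scene.png are the cream whole ones at (292,158) and (299,231), which look long, and (229,159) and (268,187), which look short. The one at (269,271) has a blunt end, so it is the broken piece. The yellow one at (245,227) is unpeeled, and the turquoise and blue ones are decoys. I'll measure lengths next to confirm.

```bash
cat > h.py <<'E'
import numpy as np, cv2
def K(f): return np.array([[f["fx"],0,f["cx"]],[0,f["fy"],f["cy"]],[0,0,1.]])
def cam(f,T=None):
    # returns R (cam->world), origin
    if T is None:
        R,_=cv2.Rodrigues(f["rvec"]); return R.T,-R.T@f["tvec"]
    M=T@f["hand_eye"]; return M[:3,:3],M[:3,3]
def toplane(f,px,z,T=None):
    u=cv2.undistortPoints(np.asarray(px,float).reshape(-1,1,2),K(f),np.asarray(f["D"])).reshape(-1,2)
    R,o=cam(f,T); d=np.c_[u,np.ones(len(u))]@R.T
    s=(z-o[2])/d[:,2]; return o+s[:,None]*d
def mask(img):
    hsv=cv2.cvtColor(img,cv2.COLOR_RGB2HSV)
    m=cv2.inRange(hsv,(8,55,60),(30,255,255))
    return cv2.morphologyEx(m,cv2.MORPH_OPEN,np.ones((2,2)))
def fit(P):
    P=P[:,:2]; c=P.mean(0); w,v=np.linalg.eigh(np.cov((P-c).T)); a=v[:,1]; n=np.array([-a[1],a[0]])
    s=(P-c)@a; t=(P-c)@n
    lo,hi=np.percentile(s,[0.3,99.7]); mid=(lo+hi)/2
    k=np.abs(s-mid)<0.015; tm=(t[k].min()+t[k].max())/2
    return c+mid*a+tm*n, np.arctan2(a[1],a[0])%np.pi, hi-lo, t[k].max()-t[k].min()
def blobs(f,zc,T=None,amin=60):
    m=mask(f["frame"]); n,l,st,ce=cv2.connectedComponentsWithStats(m)
    r=[]
    for i in range(1,n):
        if not amin<st[i,4]<20000: continue
        y,x=np.where(l==i); P=toplane(f,np.c_[x,y],zc,T)
        r.append((ce[i],st[i,4],*fit(P)))
    return r
E
python3 - <<'E'
from bench import vision
from h import *
for n in ["scene","side"]:
    f=vision.grab_frame(n)
    cv2.imwrite(f"pics/m_{n}.png",mask(f["frame"]))
    for b in blobs(f,0.0145):
        if b[4]<0.2: print(n,b[0].round(),b[1],"xy",b[2].round(4),"ang",np.degrees(b[3]).round(1),"L",b[4].round(3),"W",b[5].round(3))
    # crop
f=vision.grab_frame("scene")["frame"]
cv2.imwrite("pics/crop.png",cv2.resize(f[130:290,200:350,::-1],None,fx=3.7,fy=3.7,interpolation=cv2.INTER_CUBIC))
E
```

```text
scene [8. 5.] 187 xy [ 0.2211 -1.5932] ang 64.9 L 0.107 W 0.077
scene [88. 10.] 470 xy [ 0.1139 -1.2594] ang 177.6 L 0.141 W 0.101
scene [349.   2.] 98 xy [-0.3426 -0.4143] ang 107.1 L 0.084 W 0.031
scene [407.   6.] 120 xy [-0.4198 -0.2155] ang 168.0 L 0.084 W 0.04
scene [596.   8.] 241 xy [-0.7778  0.4151] ang 5.0 L 0.147 W 0.066
scene [614.  10.] 284 xy [-0.8205  0.4876] ang 177.3 L 0.152 W 0.07
scene [387.  14.] 185 xy [-0.3451 -0.2578] ang 88.4 L 0.127 W 0.035
scene [634.  26.] 151 xy [-0.7612  0.573 ] ang 170.9 L 0.126 W 0.024
scene [63. 30.] 182 xy [ 0.2445 -1.2582] ang 82.4 L 0.099 W 0.048
scene [ 3. 34.] 61 xy [ 0.358  -1.4666] ang 66.3 L 0.07 W 0.026
scene [528.  47.] 208 xy [-0.4219  0.2357] ang 0.1 L 0.186 W 0.027
scene [19. 41.] 118 xy [ 0.3603 -1.369 ] ang 75.5 L 0.095 W 0.031
scene [563.  55.] 1034 xy [-0.4453  0.3515] ang 86.9 L 0.198 W 0.134
scene [125.  63.] 795 xy [ 0.2802 -0.9238] ang 6.3 L 0.194 W 0.062
scene [440.  60.] 139 xy [-0.2019 -0.0093] ang 115.4 L 0.11 W 0.021
scene [536.  65.] 91 xy [-0.3456  0.2802] ang 85.6 L 0.052 W 0.037
scene [600.  79.] 223 xy [-
[... 2437 characters left out ...]
 0.0484] ang 79.7 L 0.093 W 0.056
side [376. 150.] 139 xy [0.635  0.0865] ang 10.1 L 0.066 W 0.027
side [327. 158.] 146 xy [0.4928 0.0662] ang 9.9 L 0.066 W 0.028
side [585. 188.] 757 xy [ 1.1687 -0.0968] ang 89.3 L 0.151 W 0.051
side [360. 209.] 381 xy [ 0.5616 -0.126 ] ang 20.3 L 0.099 W 0.037
side [411. 208.] 208 xy [ 0.6902 -0.132 ] ang 25.8 L 0.056 W 0.038
side [623. 257.] 1131 xy [ 1.1676 -0.3309] ang 85.5 L 0.198 W 0.051
side [390. 249.] 612 xy [ 0.61   -0.2554] ang 171.8 L 0.123 W 0.042
side [288. 256.] 451 xy [ 0.371  -0.2535] ang 153.7 L 0.099 W 0.035
side [335. 255.] 287 xy [ 0.4826 -0.2592] ang 21.5 L 0.067 W 0.033
side [328. 311.] 350 xy [ 0.4537 -0.4059] ang 9.4 L 0.067 W 0.032
```

View pics/crop.png

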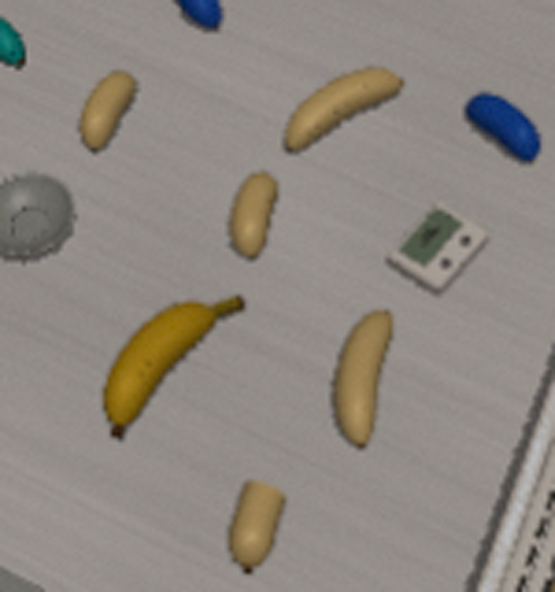

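The crop shows two long whole ones (top centre and right), two short whole ones (left and centre), and the broken piece with its flat break at the bottom. Measured lengths agree with this. I'll refine the positions with wrist views from above.

```bash
cat >> h.py <<'E'
from scipy.spatial.transform import Rotation as Rn
def pose(s):
    T=np.eye(4); T[:3,:3]=Rn.from_euler("xyz",s["tool_rot"]).as_matrix(); T[:3,3]=s["position"]; return T
E
python3 - <<'E'
from bench import env,vision,monitor
from h import *
print(monitor.get_state()["time_s"])
for n,p,yaws in [("tray",[0.46,0.2,0.30],(3.26,0.12)),("loose",[0.42,-0.2,0.30],(2.9,0,3.1))]:
    for y in yaws:
        try: env.goto(p,[np.pi,0,y]); break
        except env.PlanningError as e: print(n,y,e)
    env.wait(0.3)
    s=monitor.get_state(); f=vision.grab_frame("wrist"); T=pose(s)
    print(n,y,s["time_s"],s["joints"].round(2))
    cv2.imwrite(f"pics/w_{n}.png",f["frame"][:,:,::-1])
    for b in blobs(f,0.0245 if n=="tray" else 0.0145,T,300):
        print(b[0].round(),b[1],"xy",b[2].round(4),"ang",np.degrees(b[3]).round(1),"L",b[4].round(3),"W",b[5].round(3))
for n in ["scene","side"]:
    f=vision.grab_frame(n)
    for b in blobs(f,0.0245):
        if .06<b[4]<0.115 and 0.4<b[2][0]<.7 and 0<b[2][1]<.45: print(n,b[0].round(),b[1],"xy",b[2].round(4),"ang",np.degrees(b[3]).round(1),"L",b[4].round(3),"W",b[5].round(3))
E
```

```text
0.3
tray 3.26 2.2167 [ 0.25 -0.12  1.75  0.    1.51 -1.44]
[439. 164.] 1846 xy [0.4487 0.3502] ang 9.0 L 0.101 W 0.032
[349. 166.] 1713 xy [0.4641 0.2393] ang 8.9 L 0.101 W 0.03
[291. 168.] 1081 xy [0.4746 0.1661] ang 8.8 L 0.068 W 0.028
[200. 170.] 1154 xy [0.4906 0.0547] ang 7.5 L 0.068 W 0.032
[ 66. 204.] 2010 xy [ 0.5564 -0.1164] ang 17.1 L 0.099 W 0.039
[432. 249.] 601 xy [0.5615 0.3606] ang 29.7 L 0.053 W 0.032
[349. 268.] 1339 xy [0.6023 0.2585] ang 9.4 L 0.103 W 0.03
[296. 270.] 846 xy [0.614  0.1861] ang 8.7 L 0.071 W 0.029
[216. 263.] 372 xy [0.6229 0.0804] ang 27.7 L 0.063 W 0.02
[ 69. 292.] 950 xy [ 0.6837 -0.1215] ang 6.3 L 0.056 W 0.042
loose 2.9 4.0583 [-0.61 -0.21  1.83  0.    1.52 -1.94]
[273. 125.] 1820 xy [ 0.3669 -0.2492] ang 153.9 L 0.101 W 0.031
[626. 131.] 1394 xy [0.4788 0.17  ] ang 8.2 L 0.071 W 0.031
[533. 166.] 1296 xy [0.494 0.06 ] ang 11.5 L 0.072 W 0.034
[291. 213.] 946 xy [ 0.4815 -0.2559] ang 17.7 L 0.068 W 0.03
[178. 217.] 1041 xy [ 0.4518 -0.4035] ang 6.9 L 0.068 W 0.032
[400. 243.] 1323 xy [ 0.5598 -0.1242] ang 17.3 L 0.103 W 0.03
[634. 231.] 464 xy
[... 427 characters left out ...]
491. 273.] 460 xy [0.455  0.3531] ang 6.6 L 0.103 W 0.032
scene [356. 287.] 313 xy [0.6356 0.0772] ang 7.5 L 0.07 W 0.03
scene [403. 303.] 322 xy [0.6198 0.1885] ang 6.7 L 0.068 W 0.03
scene [433. 313.] 514 xy [0.6098 0.2613] ang 6.7 L 0.101 W 0.031
scene [481. 328.] 531 xy [0.5932 0.3722] ang 7.6 L 0.101 W 0.031
side [349.  88.] 282 xy [0.5876 0.3638] ang 13.3 L 0.101 W 0.051
side [359. 110.] 300 xy [0.6038 0.2541] ang 11.1 L 0.1 W 0.048
side [366. 126.] 210 xy [0.6147 0.18  ] ang 17.3 L 0.069 W 0.045
side [320. 133.] 183 xy [0.4781 0.1593] ang 23.8 L 0.065 W 0.048
side [377. 150.] 139 xy [0.6326 0.0765] ang 9.7 L 0.065 W 0.026
side [327. 158.] 146 xy [0.4919 0.0563] ang 9.6 L 0.065 W 0.028
```

View pics/w_tray.png

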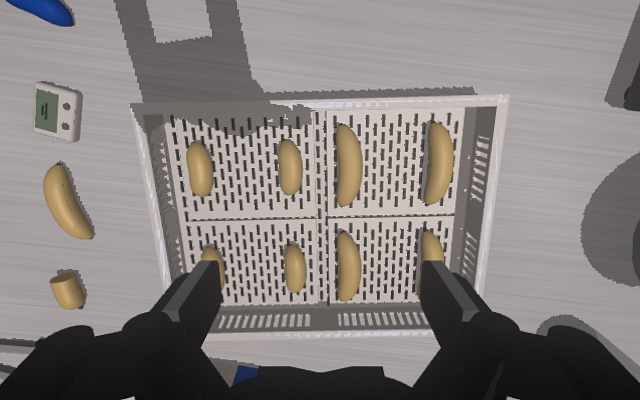

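View pics/w_loose.png

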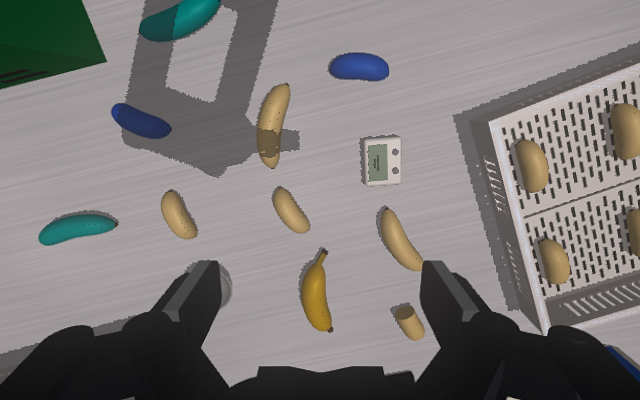

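Both wrist views agree with the assignment. In w_tray the laid short pairs are at left (200,170)/(291,168) and (213,265)/(296,270). The long pairs are at right, at (349,166)/(439,164) and (349,268)/(432,265). The far views disagree by about 5 mm, so I'll hover close to each place, near the optical axis, and measure again.

```bash
cat >> h.py <<'E'
from bench import env,vision,monitor
def yawpick(p,ang):
    c=[]
    for y in (ang,ang+np.pi,ang-np.pi):
        j6=np.arctan2(p[1],p[0])+np.pi/2-y
        c.append((abs(j6),y))
    return min(c)[1]
def hover(p,ang,z,far=True):
    y=yawpick(p,ang)
    env.goto([p[0],p[1],z],[np.pi,0,y]); env.wait(0.25)
    s=monitor.get_state(); f=vision.grab_frame("wrist")
    return y,f,pose(s)
E
python3 - <<'E'
from h import *
import json
C={"L1":(.457,.296),"L2":(.598,.314),"S1":(.484,.111),"S2":(.624,.132)}
out={}
for k in ["L1","L2","S2","S1"]:
    y,f,T=hover(C[k],np.radians(8),0.15)
    cv2.imwrite(f"pics/h_{k}.png",f["frame"][:,:,::-1])
    B=[b for b in blobs(f,0.0245,T,300) if np.hypot(*(b[2]-C[k]))<0.08]
    for b in B: print(k,b[0].round(),b[1],b[2].round(4),np.degrees(b[3]).round(1),b[4].round(3),b[5].round(3))
    out[k]=np.mean([b[2] for b in B],0).tolist(); print(k,out[k])
json.dump(out,open("places.json","w")); print(monitor.get_state()["time_s"])
a=[cv2.resize(cv2.imread(f"pics/h_{k}.png"),(400,250)) for k in ["L1","L2","S1","S2"]]
cv2.imwrite("pics/h_all.png",np.vstack([np.hstack(a[:2]),np.hstack(a[2:])]))
E
```

```text
L1 [385. 187.] 4027 [0.4478 0.3496] 9.2 0.101 0.032
L1 [247. 188.] 3963 [0.4641 0.2385] 8.7 0.101 0.031
L1 [0.4559400115448782, 0.29406465434737183]
L2 [386. 188.] 4033 [0.5876 0.3694] 9.2 0.102 0.032
L2 [249. 188.] 3980 [0.6037 0.2583] 8.7 0.101 0.031
L2 [0.5956427326058475, 0.3138479056554012]
S2 [246. 189.] 2601 [0.6299 0.0743] 8.2 0.068 0.031
S2 [384. 189.] 2591 [0.614  0.1853] 9.4 0.068 0.03
S2 [0.6219142842777028, 0.1298368442958117]
S1 [249. 189.] 2583 [0.4906 0.0544] 8.1 0.068 0.03
S1 [387. 188.] 2593 [0.4743 0.1653] 9.3 0.069 0.031
S1 [0.4824306580747464, 0.10987007071210123]
9.3083
```

View pics/h_all.png

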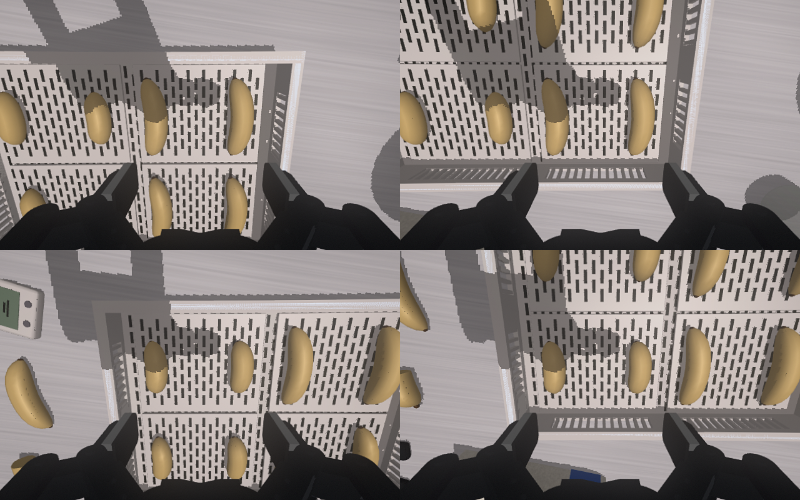

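The four places are consistent: each pair is 112 mm apart and the tray yaw is 8.35°. First I'll pick long banana 2 (near the tray) and place it in L2.

```bash
cat >> h.py <<'E'
import json
TY=np.radians(8.35)
def pick(p,ang,tag,L):
    y,f,T=hover(p,ang,0.14)
    cv2.imwrite(f"pics/p_{tag}.png",f["frame"][:,:,::-1])
    b=min(blobs(f,0.0145,T,300),key=lambda b:np.hypot(*(b[2]-p)))
    print("pick",b[0].round(),b[2].round(4),np.degrees(b[3]).round(1),b[4].round(3),b[5].round(3))
    assert abs(b[4]-L)<0.008 and np.hypot(*(b[2]-p))<0.02
    q=b[2]; y=yawpick(q,b[3])
    env.move_gripper(0.06)
    env.goto([q[0],q[1],0.07],[np.pi,0,y])
    hit=env.move_l([q[0],q[1],0.004],rate=0.1,threshold=8)
    s=monitor.get_state(); print("down",hit,s["position"].round(4),s["contact_force"].round(1))
    assert not hit
    env.move_gripper(0.0,30); print("opening",monitor.get_state()["opening"])
    env.move_l([q[0],q[1],0.15],rate=0.2)
    print("opening",monitor.get_state()["opening"],monitor.get_state()["time_s"])
def place(k,rel=0.042):
    c=json.load(open("places.json"))[k]; y=yawpick(c,TY)
    env.goto([c[0],c[1],0.15],[np.pi,0,y])
    env.move_l([c[0],c[1],0.030],rate=0.12); env.wait(0.2)
    hit=env.move_l([c[0],c[1],0.0125],rate=0.03,threshold=3)
    s=monitor.get_state(); print("set",hit,s["position"].round(4),s["contact_force"].round(1),s["opening"])
    env.wait(0.1); env.move_gripper(rel); env.wait(0.15)
    env.move_l([c[0],c[1],0.15],rate=0.15)
    env.move_gripper(0.06); env.wait(0.2)
    s=monitor.get_state(); f=vision.grab_frame("wrist"); T=pose(s)
    cv2.imwrite(f"pics/d_{k}.png",f["frame"][:,:,::-1])
    a=np.array([np.cos(TY),np.sin(TY)]); n=np.array([-a[1],a[0]])
    for b in blobs(f,0.0245,T,300):
        d=b[2]-c
        if np.hypot(*d)<0.08: print(k,b[0].round(),"along",(d@a).round(4),"across",(d@n).round(4),np.degrees(b[3]).round(1),b[4].round(3),b[5].round(3))
    print("t",monitor.get_state()["time_s"])
E
python3 - <<'E'
from h import *
pick(np.array([.560,-.1235]),np.radians(17.5),"l2",0.101)
place("L2")
E
```

```text
pick [320. 187.] [ 0.5617 -0.1246] 19.5 0.102 0.03
down False [ 0.5623 -0.1248  0.0047] [-0.9 -0.7  0.3]
opening 0.028474797392437943
opening 0.02817394740634008 14.625
set True [0.5955 0.3138 0.0149] [0.5 0.1 3.6] 0.028653845011275193
L2 [318. 189.] along -0.0013 across 0.0007 8.8 0.102 0.031
L2 [249. 190.] along -0.0005 across -0.056 8.7 0.101 0.031
L2 [386. 190.] along -0.0 across 0.0563 9.2 0.102 0.031
t 20.55
```

View pics/d_L2.png

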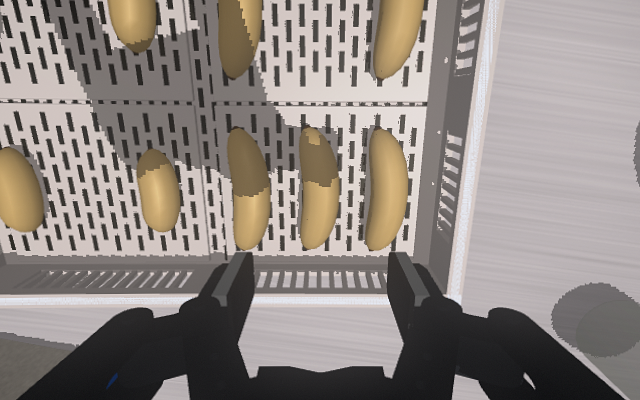

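View pics/p_l2.png

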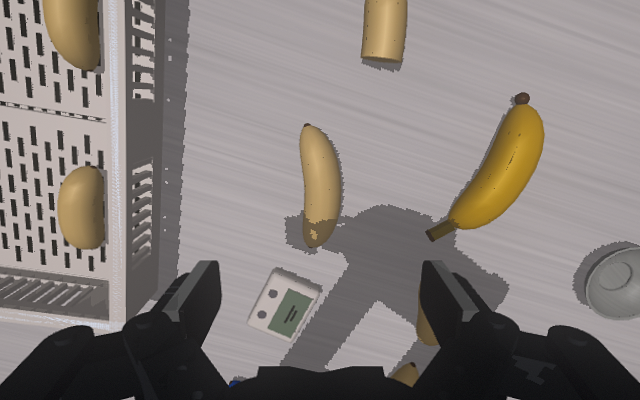

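The long banana lies centred at (318,189), between its neighbours at (249,190) and (386,190), within about 1 mm and parallel. I'll do the remaining three the same way.

Run:
```python
from h import *
pick(np.array([.3685,-.250]),np.radians(154),"l1",0.101)
place("L1")
pick(np.array([.482,-.2565]),np.radians(18),"s1",0.068)
place("S2")
pick(np.array([.453,-.404]),np.radians(8),"s2",0.068)
place("S1")
a=[cv2.resize(cv2.imread(f"pics/d_{k}.png"),(400,250)) for k in ["L1","L2","S1","S2"]]
cv2.imwrite("pics/d_all.png",np.vstack([np.hstack(a[:2]),np.hstack(a[2:])]))
```

```text
pick [320. 190.] [ 0.3668 -0.2515] 155.1 0.102 0.03
down False [ 0.3675 -0.2521  0.0048] [ 0.1 -0.2  0.5]
opening 0.02894409511449502
opening 0.028849907433647834 25.7417
set True [0.4557 0.2939 0.0146] [ 0.3 -0.3  3.6] 0.028401897625107836
L1 [318. 189.] along -0.0008 across 0.0006 8.7 0.101 0.031
L1 [249. 190.] along -0.0004 across -0.0563 8.7 0.101 0.031
L1 [386. 191.] along 0.0 across 0.0562 9.2 0.102 0.031
t 31.9083
pick [321. 190.] [ 0.4822 -0.2573] 19.8 0.068 0.029
down False [ 0.4828 -0.2577  0.0047] [-0.7  0.1 -0.7]
opening 0.027095550177225078
opening 0.02747449455271224 36.8833
set True [0.6216 0.1298 0.0147] [-0.6 -0.6  4.4] 0.027863400022004128
S2 [320. 190.] along -0.0018 across 0.0003 9.2 0.068 0.03
S2 [251. 192.] along -0.0001 across -0.0562 8.1 0.069 0.03
S2 [388. 192.] along 0.0002 across 0.056 9.5 0.068 0.03
t 42.8333
pick [321. 191.] [ 0.452  -0.4048] 9.2 0.068 0.028
down False [ 0.4524 -0.4053  0.0046] [0.2 1.1 0.5]
opening 0.027254687359672153
opening 0.02807195008722915 47.8333
set True [0.4821 0.1099 0.0148] [-0.3 -0.4  3.8] 0.027605264901216193
S1 [320. 190.] along -0.0018 across 0.0004 9.0 0.068 0.03
S1 [251. 192.] along -0.0001 across -0.0562 8.2 0.069 0.03
S1 [388. 192.] along -0.0001 across 0.0559 9.4 0.069 0.03
t 53.75
```

View pics/d_all.png

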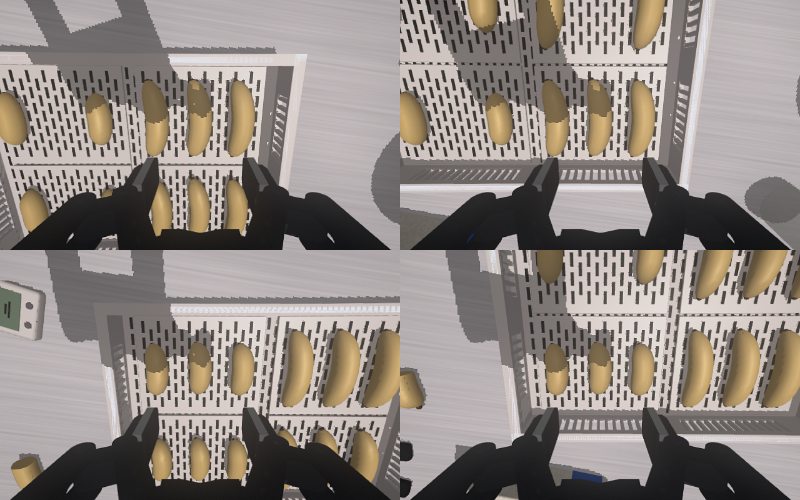

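All four panels hold three parallel bananas of the same size, each new one within 2 mm of centre. One last scene view before handing in.

Run:
```python
from h import *
f=vision.grab_frame("scene")
cv2.imwrite("pics/final.png",f["frame"][:,:,::-1])
for b in blobs(f,0.0145):
    if 200<b[0][0]<310 and 200<b[0][1]<290: print(b[0].round(),b[2].round(4),np.degrees(b[3]).round(1))
```

```text
[243. 226.] [ 0.6107 -0.2522] 170.5
[270. 272.] [ 0.6946 -0.1253] 17.8
```

View pics/final.png

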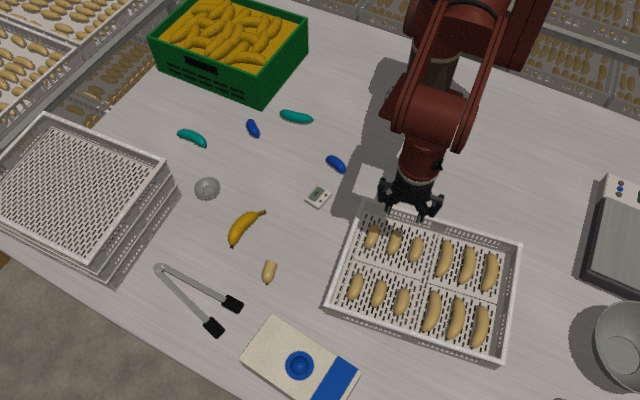

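The tray holds four rows of three. The broken piece at (270,272) and the unpeeled banana at (243,226) have not moved, and the gripper is clear of everything. Handing in.

```bash
python3 -c "
from bench import ticket
print(ticket.finish_job())"
```

```text
the job is handed in; nothing more can be done
None
```

The job is handed in: both long bananas lie between the long pairs and both short ones between the short pairs. Each was lowered until contact (about 4 N) and then released. The clock read about 54 s after the last placement.

- **Placement:** the wrist camera measured every banana within 2 mm of its place along and 1 mm across. Each was within about 1° of parallel to its neighbours.
- **Left in place:** the broken piece and the unpeeled banana have not moved beyond measurement noise (about 1 mm). The turquoise and blue items look unmoved in the last scene picture.
- **Disagreement:** the scene and side cameras differed from the wrist camera by about 5 mm or more in places, so I relied on the close wrist views. All views also measured the bananas about 10% shorter than stated, laid and loose alike. No other check failed.

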